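# Sort the printing table's blocks, jar and dropper bottle into their trays

## Robot

A 6-joint arm with a two-finger parallel gripper is mounted at the origin on a cart in front of the work surface, level with it; the furniture and walls round the work are solid. World frame = base frame: x ahead of the robot, y to its left, z up, the work surface at z = 0. Lengths are in m, angles in degrees, forces in N, time in s.
With the tool pointing down it reaches from about 0.375 to 0.9 m from the base axis. Payload 3.1 kg.
Tool frame: the origin (TCP) lies midway between the tips of the shut fingers; the grasp point (between the pads) lies 19 mm behind it (bot.hold_point_z is the distance from the TCP to the grasp point, in m); z points along the fingers, y is the line along which they close (so a half turn about z gives the same grasp; the last joint's range is limited). The gripper opens to 87 mm and grips with 3 to 60 N. Pads are 19 mm wide; open, the fingers measure 117 mm over their backs; the gripper's body (75 mm by 190 mm) begins 51 mm behind the grasp point.
Start: joints at [-85.514, 30.224, 82.088, -0, 67.689, -10.227], TCP at [0.159, -0.604, 0.223] pointing down, gripper open.
Joint ranges: [-176.69, 176.69], [-43.24, 126.21], [12.49, 139.97], [-82, 262], [0, 151.66], [-163.58, 163.58]. Speed limits (degrees/s): [159.86, 159.86, 180, 180, 180, 180].

## Interface

Orientations are given as a 3x3 rotation matrix whose columns are the frame's x, y, z axes.
In Python, from rig import read_state, optics, order, bot gives the robot as it stands.
- The arm moves only by the tool drive_tool, never from a script. Its argument "steps" is a list of rows, each a list of 7 numbers: the finger opening in mm, from 0 to 87, then the shift along the tool's x, y, z normalised to -1 to 1, where 1 is 0.12 m, then the turn, a rotation vector about the tool's x, y, z normalised to -1 to 1, where 1 is 1.5 rad. In form: [[jaw, tx, ty, tz, ax, ay, az], ...]. A call has 1 to 8 rows; each row is the pose to reach, as a shift and turn from the pose commanded when the call began, along the tool's axes at that moment; what a row does not reach only later rows make up. A row lasts 1/10 s, in which the tool goes at most 50 mm and 8.59 degrees, less where a joint would pass 70% of its speed; a pose out of reach is approached as far as the arm can. A call with a number of a shift or a turn outside -1 to 1 is refused whole. A call with a gripper value outside its range is refused whole. The fingers move at their own pace and stop on an object; the grip force is fixed at half the most. Time passes only in rows, so rows that repeat a pose let the fingers close. It gives the time, the measured TCP pose, the force, the opening and the grip force at its end, in the units of the state.
- read_state(): the state, without advancing time (a new reading comes with each control period).
- optics.capture(name): name is "side" or "top" or "wrist"; returns a dict with "color" (480x640x3 uint8, blue, green, red), "range_z" (480x640 float32, m along the optical axis (not along the pixel's ray), 0 where there is no reading), "fx", "fy", "cx", "cy" (pixels), "rvec" (rotation vector, rad) and "tvec" (3), from world to camera coordinates, as OpenCV has them. Camera axes: x right, y down, z forward; pixel columns grow to the right and rows downward; lengths in m; the calibration is good to about 2 mm. A picture is of the moment at which its call begins.
- order.hand_in(): hands the job in; it is judged then, once.
The state is a dict: "time_s": time; "joint_positions": joint angles; "qvel": joint speeds; "tau": joint torques, N m; "position": TCP position; "tcp_rot": TCP orientation; "force": force on the tool from outside, world axes, zero at the start; "moment": the same for the moment, N m; "opening": opening from 0.0 (shut) to 1.0 (fully open); "grasp_force": force on a finger pad.
Only numpy, scipy, OpenCV 4.12 (cv2) and the standard library are available. Lean on these libraries where they do the work, as an engineer would, in place of code of your own. Each camera call takes 0.05 s, during which the arm holds its last target. There are 200 camera calls.

## Task

Sort the four things left standing beside the trays into the wooden trays: the spice jar goes into the free bay of the tray that already has a spice jar in it, the dropper bottle into the free bay of the tray that already has a dropper bottle, and the two printing blocks into the empty tray, one to a bay. Stand each one upright on the bay's floor and let go of it, never tip any of the four over, and leave the little candle and the star-shaped cutter where they are.

Things in the scene. Friction and masses are not known exactly. Their poses are not given: they have to be found in the camera images.
- block_1: one of two alike carved wooden printing blocks, 50 mm (x) x 62 mm (y), 68 mm tall, about 0.085 kg: a slab from 8 to 28 mm height on four short feet, with a round turned wooden grip about 28 mm across rising from its middle from 28 to 68 mm. Stands loose on the table. Origin: centre of its underside; z up.
- block_2: the other printing block: same shape, size and axes as block_1. Either block may go in either bay of the empty tray.
- jar: loose glass spice jar with a black screw lid, round, 40 mm across, 105 mm tall (lid the top 20 mm), about 0.11 kg, dark green contents and label; stands behind or beside the two left-hand trays. Other jars, farther off at the table's left edge, are no part of the job. Origin: centre of its underside; z up.
- bottle: loose small brown dropper bottle, 102 mm tall, about 0.07 kg: round body 33 mm across up to about 65 mm height, then a collar 24 mm across to 77 mm and a narrow black rubber bulb 13 mm across; stands behind or beside the two left-hand trays. Origin: centre of its underside; z up.
- tray_block: the empty tray, for the blocks: plain-wood open tray, 165 (x) x 96 (y) mm, 28 mm high, fixed; walls, floor and the cross wall in the middle 5 mm thick; two bays 75 x 86 mm inside, centred at x = -0.04 and +0.04 m, y = 0, floor at z = 0.005. Origin: centre of its underside, z up, +x roughly away from the robot. Both bays are empty.
- tray_jar: the spice-jar tray: plain-wood open tray, 165 (x) x 96 (y) mm, 28 mm high, fixed; walls, floor and the cross wall in the middle 5 mm thick; two bays 75 x 86 mm inside, centred at x = -0.04 and +0.04 m, y = 0, floor at z = 0.005. Origin: centre of its underside, z up, +x roughly away from the robot. A spice jar (44 mm across, top at z = 0.101) is fixed in the +x bay.
- tray_bottle: the dropper-bottle tray: plain-wood open tray, 165 (x) x 96 (y) mm, 28 mm high, fixed; walls, floor and the cross wall in the middle 5 mm thick; two bays 75 x 86 mm inside, centred at x = -0.04 and +0.04 m, y = 0, floor at z = 0.005. Origin: centre of its underside, z up, +x roughly away from the robot. A dropper bottle like the loose one (top at z = 0.107) is fixed in the +x bay.
- candle: bystander, to be left alone: small round tea-light candle in a clear cup, 38 mm across, 15 mm high, loose. Origin: centre of its underside.
- star: bystander, to be left alone: small star-shaped tin cutter, 53 x 52 mm, 20 mm high, loose. Origin: centre of its underside.
Mind the look-alikes: they are no part of the job. What is shaped like the bottle but blue or yellow is not meant.

How it is judged (in metres and radians):
At the end, for the whole second after the job is handed in: Jar and bottle stand in the free bays of their own trays, one block in each bay of the empty tray: on the bay floor (within 5 mm), inside the bay (blocks within 16 x 22 mm of its centre), upright within 0.12 rad, at rest; candle and star cutter within 30 mm of where they started (x of jar in the frame of tray_jar between -0.064 and -0.016 m and y of jar in the frame of tray_jar between -0.03 and 0.03 m and z of jar in the frame of tray_jar below 0.01 m and x of bottle in the frame of tray_bottle between -0.066 and -0.014 m and y of bottle in the frame of tray_bottle between -0.034 and 0.034 m and z of bottle in the frame of tray_bottle below 0.01 m and ((x of block_1 in the frame of tray_block between -0.056 and -0.024 m and y of block_1 in the frame of tray_block between -0.022 and 0.022 m and z of each of block_1, block_2 in the frame of tray_block below 0.01 m and x of block_2 in the frame of tray_block between 0.024 and 0.056 m and y of block_2 in the frame of tray_block between -0.022 and 0.022 m) or (x of block_1 in the frame of tray_block between 0.024 and 0.056 m and y of block_1 in the frame of tray_block between -0.022 and 0.022 m and z of each of block_1, block_2 in the frame of tray_block below 0.01 m and x of block_2 in the frame of tray_block between -0.056 and -0.024 m and y of block_2 in the frame of tray_block between -0.022 and 0.022 m)) and angle between each of block_1, block_2, jar, bottle's own z axis and vertical below 0.12 rad and linear speed of each of block_1, block_2, jar, bottle below 0.02 m/s and distance of each of candle, star from where it was at the start of the episode below 0.03 m); the robot touches nothing.
It fails at once if a printing block, the jar or the bottle is tipped over (more than 0.6 rad) (angle between any of block_1, block_2, jar, bottle's own z axis and vertical above 0.6 rad).
It fails at once if the candle or the star cutter is shifted by more than 30 mm (distance of any of candle, star from where it was at the start of the episode above 0.03 m).
It also fails if it takes over 128 s, if anything falls off the work surface, if the arm or the gripper's body presses on something with over 40 N, if the wrist force passes 120 N, or if a joint passes its speed limit or range.

## Working session

There is one attempt and no reset: what is moved stays moved. The work goes in short steps, Python scripts to look and compute and a tool call to move; the robot and the scene stay as the last step left them, time stands still between calls to the robot, and variables do not carry over. Pictures are saved under pics/ and viewed, at most 14 in all, crops included, and the job is handed in when it is done.

Besides the shell and the picture viewer there is one more tool, called after ">>>" by a JSON object that holds its "method" and its "body", one argument or row to a line. drive_tool: Moves the arm, as the interface text tells. Scaled input: -1 to 1 covers 0.12 m each way for a shift and 1.5 rad each way for a turn. Its arguments: {"type":"object","properties":{"steps":{"type":"array"}},"required":["steps"]}

```bash
ls; mkdir -p pics; python3 - <<'E'
from rig import read_state, optics, bot
import cv2,numpy as np
s=read_state();print(s['time_s'],s['position'],s['tcp_rot'],bot.hold_point_z)
for n in("side","top"):
    c=optics.capture(n);cv2.imwrite(f"pics/{n}0.png",c['color']);np.savez(f"{n}0.npz",**c)
    print(n,c['fx'],c['cx'],c['cy'],c['rvec'],c['tvec'])
E
```

```text
pics
0.0 [ 0.15870961 -0.60373502  0.22155919] [[ 9.67199204e-01  2.54019022e-01 -1.91002423e-04]
 [ 2.54018813e-01 -9.67196739e-01  2.21600691e-03]
 [ 3.78170989e-04 -2.19183833e-03 -9.99997526e-01]] 0.0187
side 495.7349905121265 321.7551433827394 240.9185625193985 [ 0.72071036 -2.42389475  1.32886297] [0.48299986 0.17947878 1.16935094]
top 446.60473774039485 324.8626905869362 241.18249859937274 [ 2.15012912 -2.17964859  0.07773759] [0.06698656 0.56804108 1.40036256]
```

View pics/top0.png

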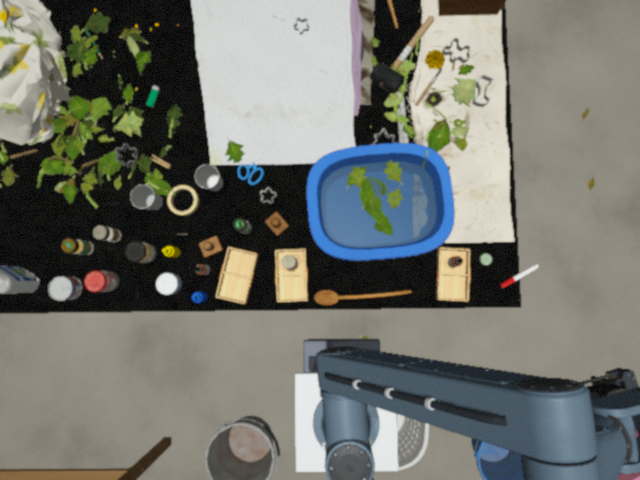

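View pics/side0.png

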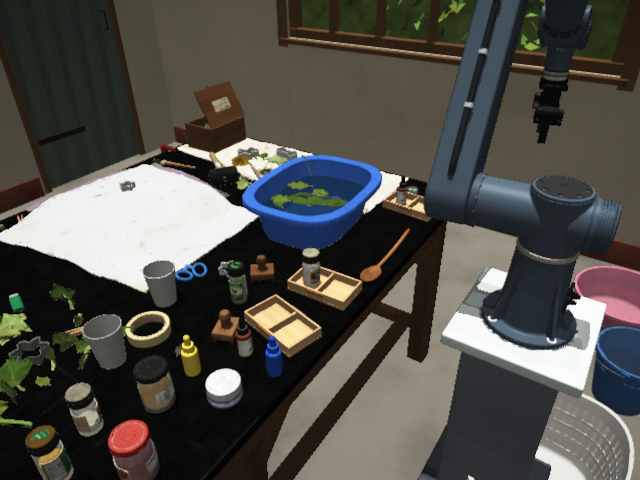

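Top view: the empty tray is at (237,275), the jar tray at (291,275) and the bottle tray at (454,275). Candidates:
- **Blocks:** (210,245) and (277,222).
- **Jar:** green jar at (242,226). The jars at the left edge (140,252), (100,280) and (65,288) are not part of the job.
- **Bottle:** brown one at (203,269). Blue (199,297) and yellow (171,251) are look-alikes.
- **Bystanders:** star (268,196), candle (486,259).

Next I'll check these choices in a close crop and measure them.

```bash
cat > h.py <<'E'
import numpy as np,cv2
def cloud(c):
    R=cv2.Rodrigues(np.array(c['rvec']))[0];z=c['range_z']
    v,u=np.mgrid[:480,:640]
    P=np.stack([(u-c['cx'])/c['fx']*z,(v-c['cy'])/c['fy']*z,z],-1)
    W=(P-np.array(c['tvec']).ravel())@R
    W[z==0]=np.nan
    return W
def ray(c,u,v,h):
    R=cv2.Rodrigues(np.array(c['rvec']))[0];t=np.array(c['tvec']).ravel()
    o=-R.T@t;d=R.T@np.array([(u-c['cx'])/c['fx'],(v-c['cy'])/c['fy'],1])
    return o+d*(h-o[2])/d[2]
def ortho(c,x0,x1,y0,y1,res,zmax=.4):
    "height map and colour raster seen from above: rows = -x, cols = -y"
    W=cloud(c).reshape(-1,3);C=c['color'].reshape(-1,3)
    k=(W[:,0]>x0)&(W[:,0]<x1)&(W[:,1]>y0)&(W[:,1]<y1)&(W[:,2]<zmax)
    return W[k],C[k]
E
python3 - <<'E'
from h import *
t=dict(np.load('top0.npz'));s=dict(np.load('side0.npz'))
W=cloud(t)
for n,(u,v) in dict(table=(225,220),b1=(210,245),b2=(277,222),jar=(242,226),bot=(203,269),trayfloor=(230,285),fixjar=(290,262),fixbot=(455,262),star=(268,196),candle=(486,259)).items():
    print(n,W[v,u].round(3), W[v-6:v+7,u-6:u+7,2].max().round(3))
# tray corners by wood colour
im=t['color'].astype(int)
for n,(a,b) in dict(block=(212,262),jar=(268,314),bot=(430,476)).items():
    m=np.zeros((480,640),np.uint8)
    sub=im[240:312,a:b]; m[240:312,a:b]=((sub[...,2]>130)&(sub[...,2]-sub[...,0]>25))
    p=np.argwhere(m)[:,::-1].astype(np.float32)
    w=np.array([ray(t,u,v,.028)[:2] for u,v in p],np.float32)
    print(n,len(p),cv2.minAreaRect(w), np.nanmax(W[240:312,a:b,2]))
A=cv2.resize(t['color'][180:310,185:315],None,fx=4.5,fy=4.5,interpolation=cv2.INTER_CUBIC)
cv2.imwrite('pics/topc.png',A)
A=cv2.resize(s['color'][230:390,170:380],None,fx=3.6,fy=3.6,interpolation=cv2.INTER_CUBIC)
cv2.imwrite('pics/sidec.png',A)
E
```

```text
table [0.646 0.387 0.   ] 0.009
b1 [0.559 0.419 0.06 ] 0.073
b2 [0.627 0.207 0.071] 0.074
jar [0.612 0.309 0.105] nan
bot [0.484 0.44  0.061] 0.1
trayfloor [0.433 0.368 0.005] nan
fixjar [0.5   0.164 0.101] nan
fixbot [ 0.495 -0.338  0.075] 0.107
star [ 0.725  0.246 -0.008] 0.022
candle [ 0.506 -0.456  0.006] nan
block 1753 ((0.4763703942298889, 0.3664076030254364), (0.1544031798839569, 0.17883726954460144), 76.53567504882812) 0.03712016467308054
jar 1650 ((0.46427464485168457, 0.16808770596981049), (0.10191060602664948, 0.1677761822938919), 89.85900115966797) 0.10622132606865681
bot 1621 ((0.4596809148788452, -0.34538599848747253), (0.1035037711262703, 0.1676775962114334), 86.46075439453125) 0.13714438233760773
```

View pics/topc.png

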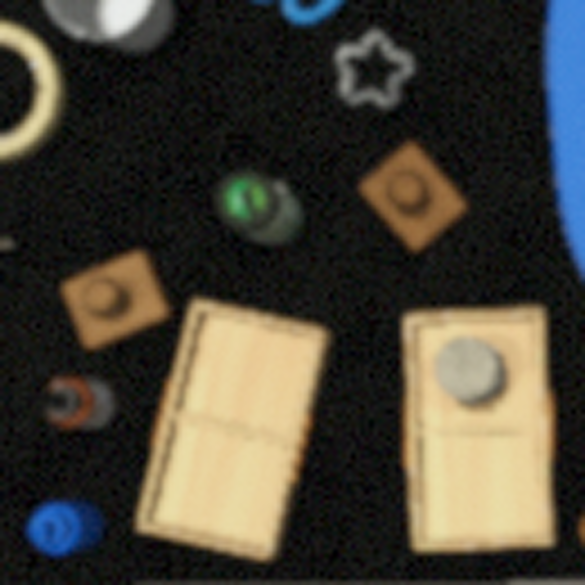

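View pics/sidec.png

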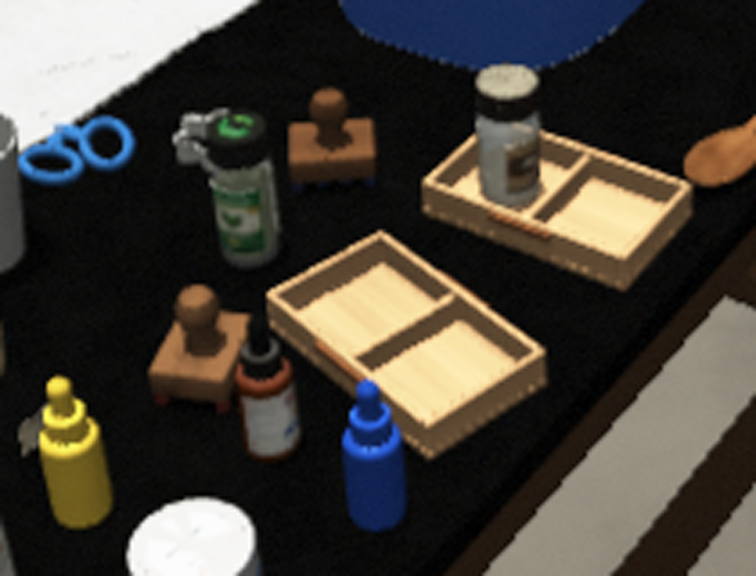

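The crops confirm the choices. The loose jar has a green top and label at top-crop (245,200). The brown bottle is at (65,402). The block knobs are at (103,295) and (407,190), and the decoys are clearly blue and yellow. Next I triangulate from both views.

```bash
python3 - <<'E'
from h import *
t=dict(np.load('top0.npz'));s=dict(np.load('side0.npz'))
def P(c):
    return np.array([[c['fx'],0,c['cx']],[0,c['fy'],c['cy']],[0,0,1]])@np.c_[cv2.Rodrigues(c['rvec'])[0],c['tvec'].ravel()]
T=lambda u,v:np.array([185+u/4.5,180+v/4.5]);S=lambda u,v:np.array([170+u/3.6,230+v/3.6])
pr=dict(jarlid=((245,200),(238,122)),bottletip=((63,402),(258,322)),knob1=((103,296),(197,303)),knob2=((407,190),(328,105)),
 fixlid=((470,371),(507,83)), tbA=((195,298),(381,234)),tbB=((330,325),(545,350)))
for n,(a,b) in pr.items():
    X=cv2.triangulatePoints(P(t),P(s),T(*a),S(*b));print(n,(X[:3]/X[3]).ravel().round(3))
def quad(q,h):
    w=np.array([ray(t,*T(*p),h)[:2] for p in q]);e=np.roll(w,-1,0)-w
    return w.mean(0).round(4),np.linalg.norm(e,axis=1).round(3),np.degrees(np.arctan2(e[:,1],e[:,0])).round(1)
print('tb',quad([(195,298),(330,325),(270,560),(135,530)],.028))
print('tj',quad([(403,312),(547,307),(555,547),(412,552)],.028))
print('b1',quad([(60,290),(145,250),(170,318),(92,350)],.028))
print('b2',quad([(410,140),(468,203),(417,252),(358,185)],.028))
# cloud-based checks from both depth images
for nm,c in(('top',t),('side',s)):
    W=cloud(c).reshape(-1,3)
    for n,(x,y,r,z0) in dict(jar=(.612,.315,.03,.095),bottle=(.484,.445,.03,.08),k1=(.555,.42,.025,.055),k2=(.627,.21,.025,.055),basin=(.6,-.13,.3,.03)).items():
        k=(np.hypot(W[:,0]-x,W[:,1]-y)<r)&(W[:,2]>z0)&(W[:,2]<.2)
        print(nm,n,k.sum(),W[k].mean(0).round(3),W[k].max(0).round(3),W[k].min(0).round(3))
E
```

```text
jarlid [0.615 0.316 0.106]
bottletip [0.484 0.444 0.09 ]
knob1 [0.556 0.426 0.057]
knob2 [0.627 0.213 0.056]
fixlid [0.5   0.166 0.095]
tbA [0.52  0.337 0.074]
tbB [ 0.481  0.255 -0.062]
tb (array([0.4647, 0.3413]), array([0.099, 0.17 , 0.098, 0.169]), array([-102.1,  165.7,   77. ,  -14.2]))
tj (array([0.4616, 0.1666]), array([0.102, 0.169, 0.101, 0.169]), array([ -88.8, -178.6,   91.3,    2. ]))
b1 (array([0.5551, 0.4247]), array([0.067, 0.052, 0.06 , 0.049]), array([ -65.4, -159.5,  111.6,   28.5]))
b2 (array([0.6286, 0.2128]), array([0.062, 0.05 , 0.064, 0.049]), array([-138.1,  133.4,   40.8,  -49.5]))
top jar 142 [0.617 0.318 0.105] [0.636 0.337 0.112] [0.597 0.299 0.096]
top bottle 25 [0.484 0.45  0.094] [0.493 0.459 0.104] [0.477 0.443 0.081]
top k1 61 [0.557 0.427 0.064] [0.569 0.441 0.073] [0.544 0.415 0.056]
top k2 60 [0.628 0.215 0.065] [0.642 0.228 0.074] [0.616 0.202 0.055]
top basin 15197 [ 0.68  -0.112  0.092] [0.899 0.158 0.142] [ 0.378 -0.392  0.03 ]
side jar 172 [0.614 0.319 0.103] [0.638 0.337 0.107] [0.596 0.296 0.095]
side bottle 58 [0.481 0.451 0.091] [0.487 0.457 0.099] [0.476 0.444 0.08 ]
side k1 104 [0.553 0.429 0.062] [0.568 0.44  0.067] [0.541 0.414 0.055]
side k2 67 [0.624 0.217 0.063] [0.638 0.229 0.068] [0.614 0.203 0.055]
side basin 8824 [ 0.675 -0.106  0.092] [0.852 0.158 0.142] [ 0.397 -0.387  0.03 ]
```

>>> {"method": "drive_tool", "body": {
  "steps": [
    [60,0.9,-0.7,-0.4,0,0,0],
    [60,0.9,-0.7,-0.4,0,0,0],
    [60,0.9,-0.7,-0.4,0,0,0],
    [60,0.9,-0.7,-0.4,0,0,0]
  ]
}}

```text
time_s: 0.5
position: [0.2447, -0.4917, 0.2722]
tcp_rot: [[0.966, 0.259, 0.002], [0.259, -0.966, 0.001], [0.002, -0.0, -1.0]]
force: [-0.4, -0.6, 0.3]
opening: 0.74
grasp_force: 0.0
```

Both views agree on all four things, with heights as specified: jar (0.616,0.318), bottle (0.483,0.449), block_1 (0.555,0.427) and block_2 (0.627,0.215). I start with the jar and move over towards it.

>>> {"method": "drive_tool", "body": {
  "steps": [
    [60,0.79,-0.955,0,0,0,0],
    [60,0.79,-0.955,0,0,0,0],
    [60,0.79,-0.955,0,0,0,0],
    [60,0.79,-0.955,0,0,0,0]
  ]
}}

```text
time_s: 0.9
position: [0.305, -0.3549, 0.2697]
tcp_rot: [[0.966, 0.259, -0.001], [0.259, -0.966, 0.006], [0.0, -0.006, -1.0]]
force: [-0.7, -1.2, -0.5]
opening: 0.69
grasp_force: 0.0
```

>>> {"method": "drive_tool", "body": {
  "steps": [
    [60,0.79,-0.955,0,0,0,0],
    [60,0.79,-0.955,0,0,0,0],
    [60,0.79,-0.955,0,0,0,0],
    [60,0.79,-0.955,0,0,0,0]
  ]
}}

```text
time_s: 1.3
position: [0.3677, -0.2216, 0.2701]
tcp_rot: [[0.966, 0.26, -0.001], [0.26, -0.966, 0.003], [-0.0, -0.003, -1.0]]
force: [-0.3, -0.9, -0.4]
opening: 0.69
grasp_force: 0.0
```

>>> {"method": "drive_tool", "body": {
  "steps": [
    [60,0.79,-0.955,0,0,0,0],
    [60,0.79,-0.955,0,0,0,0],
    [60,0.79,-0.955,0,0,0,0],
    [60,0.79,-0.955,0,0,0,0]
  ]
}}

```text
time_s: 1.7
position: [0.4313, -0.0878, 0.2704]
tcp_rot: [[0.965, 0.261, 0.001], [0.261, -0.965, 0.001], [0.001, -0.001, -1.0]]
force: [-0.8, -0.6, -0.4]
opening: 0.687
grasp_force: 0.0
```

>>> {"method": "drive_tool", "body": {
  "steps": [
    [60,0.79,-0.955,0,0,0,0],
    [60,0.79,-0.955,0,0,0,0],
    [60,0.79,-0.955,0,0,0,0],
    [60,0.79,-0.955,0,0,0,0]
  ]
}}

```text
time_s: 2.1
position: [0.4951, 0.0461, 0.2704]
tcp_rot: [[0.966, 0.259, 0.003], [0.259, -0.966, 0.001], [0.003, -0.0, -1.0]]
force: [-0.1, -1.0, -0.4]
opening: 0.694
grasp_force: 0.0
```

>>> {"method": "drive_tool", "body": {
  "steps": [
    [60,0.79,-0.955,0,0,0,0],
    [60,0.79,-0.955,0,0,0,0],
    [60,0.79,-0.955,0,0,0,0],
    [60,0.79,-0.955,0,0,0,0]
  ]
}}

```text
time_s: 2.5
position: [0.5582, 0.1807, 0.2701]
tcp_rot: [[0.966, 0.257, 0.003], [0.257, -0.966, 0.001], [0.003, -0.0, -1.0]]
force: [-0.8, -0.9, 0.8]
opening: 0.691
grasp_force: 0.0
```

```bash
python3 - <<'E'
from h import *
from rig import read_state, optics
s=read_state();print(s['position'],s['joint_positions'],s['tcp_rot'])
c=optics.capture('wrist');cv2.imwrite('pics/w1.png',c['color']);np.savez('w1.npz',**c)
W=cloud(c).reshape(-1,3)
for n,(x,y,r,z0) in dict(jar=(.612,.315,.03,.095),bottle=(.484,.445,.03,.08),k1=(.555,.42,.025,.055),k2=(.627,.21,.025,.055)).items():
    k=(np.hypot(W[:,0]-x,W[:,1]-y)<r)&(W[:,2]>z0)&(W[:,2]<.12)
    if k.sum(): print(n,k.sum(),W[k].mean(0).round(3),((W[k].max(0)+W[k].min(0))/2).round(3),W[k][:,2].max())
E
```

```text
[0.55822226 0.18068839 0.27005141] [7.00397319e+00 2.42471809e+01 8.46510095e+01 5.38735098e-02
 7.09174230e+01 8.20905168e+01] [[ 9.66389256e-01  2.57064746e-01  3.08591308e-03]
 [ 2.57061960e-01 -9.66394083e-01  1.27440118e-03]
 [ 3.30981176e-03 -4.38296748e-04 -9.99994427e-01]]
jar 2517 [0.617 0.314 0.104] [0.617 0.315 0.101] 0.10696891928200916
k1 880 [0.558 0.421 0.063] [0.556 0.423 0.062] 0.06817745764869826
k2 848 [0.627 0.211 0.063] [0.627 0.211 0.062] 0.06836158098192688
```

View pics/w1.png

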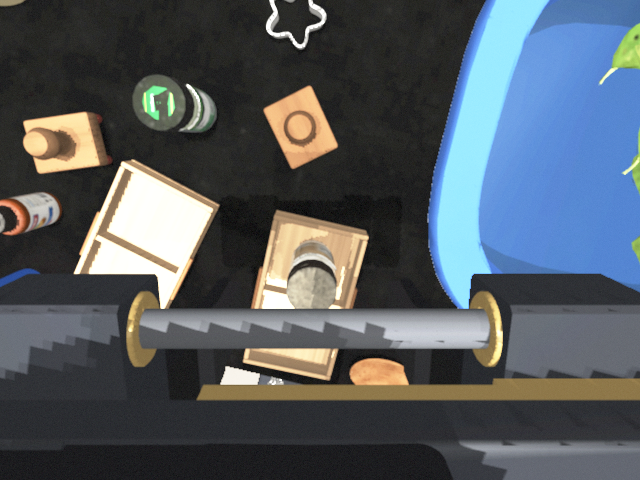

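The wrist view shows the jar lid at (158,103), block_2 at (300,128), block_1 at (65,142), the jar tray with its fixed jar, and the empty tray. This agrees with the other cameras to about 4 mm. Moving over the jar and descending.

>>> {"method": "drive_tool", "body": {
  "steps": [
    [75,0.76,-0.956,0,0,0,0],
    [75,0.76,-0.956,0,0,0,0],
    [75,0.76,-0.956,0,0,0,0],
    [75,0.76,-0.956,0,0,0,0],
    [75,0.76,-0.956,0.6,0,0,0],
    [75,0.76,-0.956,0.95,0,0,0],
    [75,0.76,-0.956,0.95,0,0,0],
    [75,0.76,-0.956,0.95,0,0,0]
  ]
}}

```text
time_s: 3.35
position: [0.6124, 0.3095, 0.1537]
tcp_rot: [[0.968, 0.252, -0.007], [0.252, -0.968, -0.003], [-0.007, 0.001, -1.0]]
force: [-0.3, 0.0, 0.8]
opening: 0.864
grasp_force: 0.0
```

```bash
python3 - <<'E'
from h import *
from rig import read_state
s=read_state();print(s['position'],s['force'],s['joint_positions'][5])
c=dict(np.load('w1.npz'))
def quad(q,h):
    w=np.array([ray(c,*p,h)[:2] for p in q]);e=np.roll(w,-1,0)-w
    return w.mean(0).round(4),np.linalg.norm(e,axis=1).round(3),np.degrees(np.arctan2(e[:,1],e[:,0])).round(1)
print('b2',quad([(264,103),(312,86),(338,146),(291,168)],.028))
print('tj',quad([(277,212),(368,235),(330,380),(243,363)],.028))
print('tb edge',quad([(128,160),(218,207),(218,207.1)],.028))
W=cloud(c)
# slab tops: minAreaRect on 3D points
for n,(x,y,z0,z1,r) in dict(b1=(.556,.425,.022,.034,.05),b2=(.627,.213,.022,.034,.05),tb=(.465,.341,.022,.034,.11),tj=(.463,.167,.022,.034,.1)).items():
    k=(np.hypot(W[...,0]-x,W[...,1]-y)<r)&(W[...,2]>z0)&(W[...,2]<z1)
    k[270:]=False
    p=W[k][:,:2].astype(np.float32);print(n,len(p),cv2.minAreaRect(p))
E
```

```text
[0.61244761 0.30949531 0.15367747] [-0.27430368  0.03412499  0.80340267] 92.96495461235048
b2 (array([0.629 , 0.2112]), array([0.046, 0.058, 0.049, 0.063]), array([ -56.6, -140.4,  129.6,   37.1]))
tj (array([0.4625, 0.1654]), array([0.092, 0.164, 0.095, 0.168]), array([ -89.5, -177.7,   92.6,    1.2]))
tb edge (array([0.5425, 0.3008]), array([0.094, 0.   , 0.094]), array([-103.6, -168.3,   76.4]))
b1 2715 ((0.5566907525062561, 0.4243861436843872), (0.050140127539634705, 0.06256693601608276), 22.641963958740234)
b2 2802 ((0.6274909973144531, 0.21139129996299744), (0.06205851212143898, 0.050037991255521774), 40.60242462158203)
tb 3214 ((0.4916277527809143, 0.36412158608436584), (0.16174311935901642, 0.12167488783597946), 76.74982452392578)
tj 1092 ((0.5141842365264893, 0.1691177636384964), (0.059080593287944794, 0.09929586201906204), 1.721237063407898)
```

>>> {"method": "drive_tool", "body": {
  "steps": [
    [75,0.04,-0.03,0,0,0,0],
    [75,0.04,-0.03,0.3,0,0,0],
    [75,0.04,-0.03,0.6,0,0,0],
    [75,0.04,-0.03,0.92,0,0,0],
    [75,0.04,-0.03,0.92,0,0,0],
    [75,0.04,-0.03,0.92,0,0,0]
  ]
}}

```text
time_s: 3.95
position: [0.6196, 0.3181, 0.0484]
tcp_rot: [[0.967, 0.254, 0.003], [0.254, -0.967, 0.001], [0.004, -0.0, -1.0]]
force: [0.1, -0.7, 0.5]
opening: 0.862
grasp_force: 0.0
```

>>> {"method": "drive_tool", "body": {
  "steps": [
    [30,0,0,0,0,0,0],
    [30,0,0,0,0,0,0],
    [30,0,0,0,0,0,0],
    [30,0,0,0,0,0,0],
    [30,0,0,0,0,0,0],
    [30,0,0,0,0,0,0]
  ]
}}

```text
time_s: 4.55
position: [0.6178, 0.3175, 0.0465]
tcp_rot: [[0.967, 0.254, 0.0], [0.254, -0.967, -0.0], [0.0, 0.0, -1.0]]
force: [-0.4, -0.5, 2.5]
opening: 0.46
grasp_force: 30.0
```

```bash
python3 - <<'E'
from rig import read_state
s=read_state();print(s['position'],s['force'],s['opening'],s['grasp_force'])
E
```

```text
[0.61776196 0.31752125 0.04653532] [-0.36024599 -0.48420368  2.53247128] 0.46012502836022684 29.99845738406293
```

Jar held: the opening reads 40 mm and the grip force 30 N. Lifting it and carrying it to the near bay of the jar tray.

>>> {"method": "drive_tool", "body": {
  "steps": [
    [30,0,0,-0.3,0,0,0],
    [30,0,0,-0.6,0,0,0],
    [30,0,0,-1,0,0,0],
    [30,0,0,-1,0,0,0],
    [30,0,0,-1,0,0,0]
  ]
}}

```text
time_s: 5.05
position: [0.6182, 0.3178, 0.1676]
tcp_rot: [[0.967, 0.254, 0.002], [0.254, -0.967, 0.001], [0.003, -0.0, -1.0]]
force: [-0.8, -0.2, -2.4]
opening: 0.455
grasp_force: 30.0
```

>>> {"method": "drive_tool", "body": {
  "steps": [
    [30,-0.2,0.1,0,0,0,0],
    [30,-0.5,0.2,0,0,0,0],
    [30,-0.8,0.33,0,0,0,0],
    [30,-0.946,0.404,0,0,0,0],
    [30,-0.946,0.404,0,0,0,0]
  ]
}}

```text
time_s: 5.55
position: [0.5153, 0.2399, 0.1638]
tcp_rot: [[0.967, 0.253, -0.009], [0.253, -0.967, -0.002], [-0.009, 0.0, -1.0]]
force: [0.3, 0.0, -1.1]
opening: 0.46
grasp_force: 30.0
```

>>> {"method": "drive_tool", "body": {
  "steps": [
    [30,-0.2,0.1,0,0,0,0],
    [30,-0.5,0.2,0,0,0,0],
    [30,-0.8,0.33,0,0,0,0],
    [30,-0.946,0.404,0,0,0,0],
    [30,-0.946,0.404,0,0,0,0],
    [30,-0.946,0.404,0,0,0,0]
  ]
}}

```text
time_s: 6.15
position: [0.4241, 0.1666, 0.1658]
tcp_rot: [[0.967, 0.253, 0.001], [0.253, -0.967, 0.001], [0.001, -0.0, -1.0]]
force: [0.2, -0.2, -1.5]
opening: 0.46
grasp_force: 30.0
```

```bash
python3 - <<'E'
from h import *
from rig import read_state, optics
s=read_state();print(s['position'],s['force'],s['opening'],s['grasp_force'],s['joint_positions'][5])
c=optics.capture('side')
A=cv2.resize(c['color'][200:390,200:420],None,fx=3,fy=3,interpolation=cv2.INTER_CUBIC)
cv2.imwrite('pics/s1.png',A)
E
```

```text
[0.42413884 0.16655147 0.16581413] [ 0.19514215 -0.15528292 -1.5115814 ] 0.45966008127720714 30.003773957578233 82.63471411850938
```

View pics/s1.png

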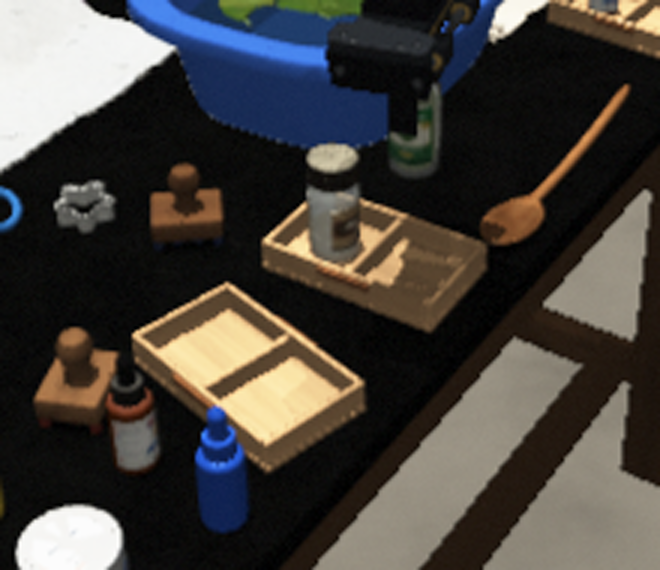

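The jar hangs upright at (415,140), above the free bay at about (425,265). Lowering and releasing.

>>> {"method": "drive_tool", "body": {
  "steps": [
    [30,-0.01,0,0.3,0,0,0],
    [30,-0.01,0,0.6,0,0,0],
    [30,-0.01,0,0.85,0,0,0],
    [30,-0.01,0,0.94,0,0,0],
    [30,-0.01,0,0.94,0,0,0],
    [30,-0.01,0,0.945,0,0,0],
    [30,-0.01,0,0.945,0,0,0]
  ]
}}

```text
time_s: 6.9
position: [0.4227, 0.1663, 0.0532]
tcp_rot: [[0.967, 0.254, 0.002], [0.254, -0.967, 0.0], [0.002, 0.0, -1.0]]
force: [0.1, -0.4, -1.6]
opening: 0.461
grasp_force: 30.0
```

>>> {"method": "drive_tool", "body": {
  "steps": [
    [65,0,0,0,0,0,0],
    [65,0,0,0,0,0,0],
    [65,0,0,0,0,0,0],
    [65,0,0,0,0,0,0],
    [65,0,0,-0.3,0,0,0],
    [65,0,0,-0.6,0,0,0],
    [65,0,0,-1,0,0,0],
    [65,0,0,-1,0,0,0]
  ]
}}

```text
time_s: 7.7
position: [0.4255, 0.1665, 0.1779]
tcp_rot: [[0.967, 0.254, 0.013], [0.254, -0.967, 0.002], [0.013, 0.002, -1.0]]
force: [2.0, -0.5, 0.1]
opening: 0.744
grasp_force: 0.0
```

>>> {"method": "drive_tool", "body": {
  "steps": [
    [60,0.4,0.014,0,0,0,0],
    [60,0.875,0.028,0,0,0,0],
    [60,0.875,0.028,0,0,0,0]
  ]
}}

```text
time_s: 8.0
position: [0.5306, 0.1901, 0.1731]
tcp_rot: [[0.967, 0.253, 0.009], [0.253, -0.967, 0.001], [0.009, 0.001, -1.0]]
force: [0.3, 0.9, 0.2]
opening: 0.698
grasp_force: 0.0
```

>>> {"method": "drive_tool", "body": {
  "steps": [
    [60,0.4,0.014,0,0,0,0],
    [60,0.875,0.028,0,0,0,0],
    [60,0.875,0.028,0,0,0,0],
    [60,0.875,0.028,0.3,0,0,0],
    [60,0.875,0.028,0.5,0,0,0],
    [60,0.875,0.028,0.5,0,0,0],
    [60,0.875,0.028,0.5,0,0,0]
  ]
}}

```text
time_s: 8.7
position: [0.6251, 0.2125, 0.1121]
tcp_rot: [[0.967, 0.254, -0.003], [0.254, -0.967, -0.0], [-0.003, -0.0, -1.0]]
force: [0.2, -0.6, 1.1]
opening: 0.688
grasp_force: 0.0
```

```bash
python3 - <<'E'
from h import *
from rig import read_state, optics
s=read_state();print(s['position'],s['opening'],s['joint_positions'][5])
c=optics.capture('top');W=cloud(c).reshape(-1,3)
for n,(x,y,r,z0) in dict(jar=(.4225,.166,.03,.09)).items():
    k=(np.hypot(W[:,0]-x,W[:,1]-y)<r)&(W[:,2]>z0)&(W[:,2]<.13);print(n,k.sum(),W[k].mean(0).round(3),W[k].max(0).round(3))
im=c['color'].astype(int);sub=im[240:312,430:476]
m=((sub[...,2]>130)&(sub[...,2]-sub[...,0]>25));p=np.argwhere(m)[:,::-1]+[430,240]
print(cv2.minAreaRect(np.array([ray(c,u,v,.028)[:2] for u,v in p],np.float32)))
k=(np.hypot(W[:,0]-.498,W[:,1]+.345)<.03)&(W[:,2]>.05);print(W[k].mean(0),W[k].max(0))
A=cv2.resize(c['color'][200:320,160:320],None,fx=3,fy=3,interpolation=cv2.INTER_CUBIC)
B=cv2.resize(c['color'][200:320,420:500],None,fx=3,fy=3,interpolation=cv2.INTER_CUBIC)
cv2.imwrite('pics/t2.png',np.hstack([A,B]))
E
```

```text
[0.62514742 0.21248446 0.11207032] 0.6878553620080731 84.38133371790077
jar 145 [0.422 0.167 0.109] [0.44  0.185 0.118]
((0.45968931913375854, -0.34542974829673767), (0.1035231202840805, 0.16755180060863495), 86.31022644042969)
[ 0.49752767 -0.34247355  0.07486012] [ 0.51382202 -0.32992056  0.10904343]
```

View pics/t2.png

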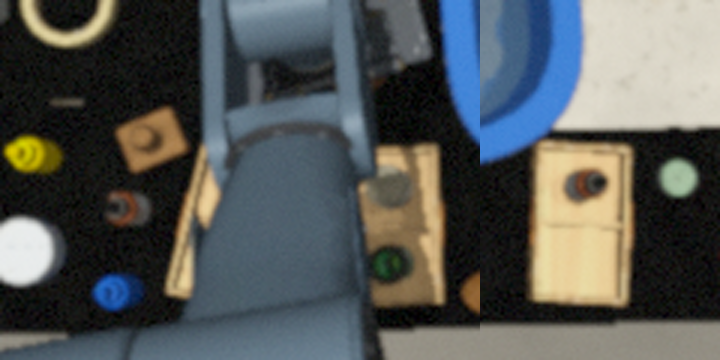

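The jar's green lid at (390,262) is centred in its bay. The bottle tray's near bay at (580,262) is free. Now grasping block_2.

>>> {"method": "drive_tool", "body": {
  "steps": [
    [60,0.015,0,0.3,0,0,0],
    [60,0.015,0,0.6,0,0,0],
    [60,0.015,0,0.62,0,0,0],
    [60,0.015,0,0.62,0,0,0],
    [60,0.015,0,0.62,0,0,0]
  ]
}}

```text
time_s: 9.25
position: [0.6299, 0.2135, 0.0409]
tcp_rot: [[0.967, 0.254, 0.005], [0.254, -0.967, 0.001], [0.005, 0.0, -1.0]]
force: [0.5, 0.9, 0.5]
opening: 0.692
grasp_force: 0.0
```

>>> {"method": "drive_tool", "body": {
  "steps": [
    [15,0,0,0,0,0,0],
    [15,0,0,0,0,0,0],
    [15,0,0,0,0,0,0],
    [15,0,0,0,0,0,0],
    [15,0,0,0,0,0,0],
    [15,0,0,0,0,0,0]
  ]
}}

```text
time_s: 9.85
position: [0.6281, 0.213, 0.0385]
tcp_rot: [[0.967, 0.254, 0.0], [0.254, -0.967, -0.0], [0.0, 0.0, -1.0]]
force: [0.9, -1.1, 0.9]
opening: 0.292
grasp_force: 30.0
```

>>> {"method": "drive_tool", "body": {
  "steps": [
    [15,0,0,-0.3,0,0,0],
    [15,0,0,-0.6,0,0,0],
    [15,0,0,-1,0,0,0],
    [15,0,0,-1,0,0,0],
    [15,0,0,-1,0,0,0]
  ]
}}

```text
time_s: 10.35
position: [0.6286, 0.2133, 0.1597]
tcp_rot: [[0.967, 0.254, 0.003], [0.254, -0.967, 0.001], [0.003, 0.0, -1.0]]
force: [0.4, 0.3, -1.7]
opening: 0.297
grasp_force: 30.0
```

```bash
python3 - <<'E'
from h import *
from rig import read_state, optics
s=read_state();print(s['position'],s['opening'],s['grasp_force'],s['joint_positions'][5])
for n in ('wrist','side'):
    c=optics.capture(n);W=cloud(c).reshape(-1,3);p=s['position']
    k=(np.hypot(W[:,0]-p[0],W[:,1]-p[1])<.045)&(W[:,2]>p[2]-.04)&(W[:,2]<p[2]-.004)
    q=W[k];print(n,k.sum(),q.min(0) if len(q) else 0,q.max(0) if len(q) else 0, cv2.minAreaRect(q[:,:2].astype(np.float32)) if len(q) else 0)
    if n=='wrist': cv2.imwrite('pics/w2.png',c['color'])
E
```

```text
[0.62861358 0.21334518 0.15969571] 0.2974449660486497 30.00004027076102 84.3993883204268
wrist 7974 [0.59003659 0.17718981 0.12056406] [0.66684642 0.24984467 0.15566181] ((0.6284748911857605, 0.21232593059539795), (0.06176767870783806, 0.05037679150700569), 40.712242126464844)
side 384 [0.58890462 0.17847799 0.11988104] [0.66535854 0.25294087 0.15364824] ((0.6262027621269226, 0.21355053782463074), (0.061876192688941956, 0.054531097412109375), 40.60289764404297)
```

View pics/w2.png

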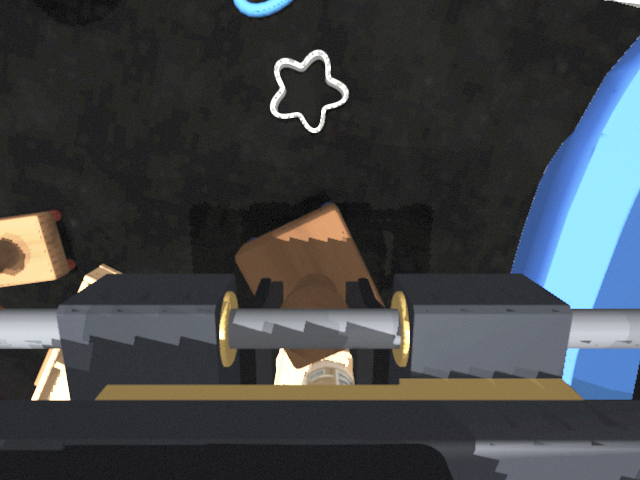

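Block_2 is held level: slab yaw 40.6° as measured before, and the bottom is at about 0.12 m. It's carried to the near bay of the empty tray and turned +36° to match the tray.

>>> {"method": "drive_tool", "body": {
  "steps": [
    [15,-0.2,-0.2,0,0,0,0],
    [15,-0.45,-0.5,0,0,0,0],
    [15,-0.67,-0.755,0,0,0,0],
    [15,-0.67,-0.755,0,0,0,0]
  ]
}}

```text
time_s: 10.85
position: [0.5196, 0.2821, 0.1556]
tcp_rot: [[0.966, 0.258, -0.011], [0.258, -0.966, -0.002], [-0.011, -0.001, -1.0]]
force: [0.7, 0.5, -0.2]
opening: 0.292
grasp_force: 30.0
```

>>> {"method": "drive_tool", "body": {
  "steps": [
    [15,-0.2,-0.2,0,0,0,0],
    [15,-0.45,-0.5,0,0,0,0],
    [15,-0.67,-0.755,0,0,0,0],
    [15,-0.67,-0.755,0,0,0,0]
  ]
}}

```text
time_s: 11.25
position: [0.4204, 0.3484, 0.1563]
tcp_rot: [[0.966, 0.258, -0.008], [0.258, -0.966, -0.003], [-0.009, 0.001, -1.0]]
force: [-0.1, -0.2, -1.7]
opening: 0.291
grasp_force: 30.0
```

>>> {"method": "drive_tool", "body": {
  "steps": [
    [15,0,0,0,0,0,-0.09],
    [15,0,0,0,0,0,-0.18],
    [15,0,0,0,0,0,-0.27],
    [15,0,0,0,0,0,-0.36],
    [15,0,0,0,0,0,-0.419],
    [15,0,0,0,0,0,-0.419],
    [15,0,0,0,0,0,-0.419]
  ]
}}

```text
time_s: 11.95
position: [0.4268, 0.347, 0.1574]
tcp_rot: [[0.635, 0.772, -0.001], [0.772, -0.635, -0.001], [-0.002, -0.0, -1.0]]
force: [-0.2, -0.2, -1.1]
opening: 0.291
grasp_force: 30.0
```

```bash
python3 - <<'E'
from h import *
from rig import read_state, optics
s=read_state();print(s['position'],s['tcp_rot'][:2],s['grasp_force'],s['joint_positions'])
p=s['position']
for n in ('wrist','side'):
    c=optics.capture(n);W=cloud(c).reshape(-1,3)
    k=(np.hypot(W[:,0]-p[0],W[:,1]-p[1])<.045)&(W[:,2]>p[2]-.04)&(W[:,2]<p[2]-.004)
    q=W[k];print(n,k.sum(),cv2.minAreaRect(q[:,:2].astype(np.float32)),q.min(0)[2])
    k=(abs(W[:,0]-.465)<.12)&(abs(W[:,1]-.34)<.09)&(W[:,2]>.023)&(W[:,2]<.032)
    q=W[k];print('tray',k.sum(),cv2.minAreaRect(q[:,:2].astype(np.float32)))
    A=c['color'] if n=='wrist' else cv2.resize(c['color'][200:390,200:420],None,fx=3,fy=3)
    cv2.imwrite(f'pics/p3{n}.png',A)
E
```

```text
[0.42676848 0.34697161 0.15738094] [[ 0.63502489  0.77249059 -0.00129466]
 [ 0.77249015 -0.63502607 -0.00092268]] 30.003221997344554 [ 2.74761148e+01  2.95374226e+01  9.65528122e+01 -1.56709144e-02
  5.39999689e+01  6.69072399e+01]
wrist 7977 ((0.42660629749298096, 0.3461545407772064), (0.06165134161710739, 0.050263792276382446), 76.43072509765625) 0.1181401175784903
tray 8825 ((0.4802189767360687, 0.3651622235774994), (0.15727463364601135, 0.18544533848762512), 76.67694091796875)
side 565 ((0.4251491129398346, 0.3484782874584198), (0.06428159773349762, 0.05124030262231827), 76.20616149902344) 0.11850217861769637
tray 672 ((0.476208359003067, 0.3690252900123596), (0.16178710758686066, 0.1814967542886734), 77.01219940185547)
```

View pics/p3wrist.png

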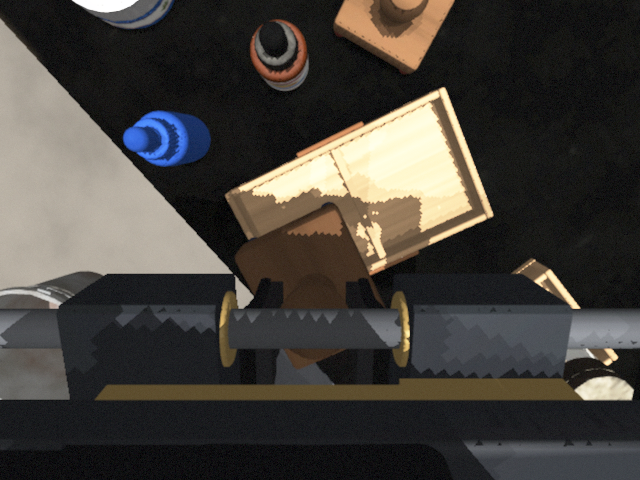

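```bash
python3 - <<'E'
from h import *
from rig import optics
c=optics.capture('wrist')
a,b,d=[ray(c,*p,.028)[:2] for p in((441,89),(493,216),(228,193))]
print(a,b,d,np.linalg.norm(a-b),np.linalg.norm(a-d),'centre',(b+d)/2, np.degrees(np.arctan2(*(a-d)[::-1])))
W=cloud(c);print('bottle',[ray(c,277,38,.1)[:2]],W[38,277])
E
```

```text
[0.55182729 0.36873188] [0.53151377 0.27642681] [0.39830282 0.40654097] 0.09451382655439959 0.15811164395099728 centre [0.4649083  0.34148389] -13.835143836860075
bottle [array([0.48389314, 0.44460044])] [0.48406201 0.44512403 0.09754623]
```

>>> {"method": "drive_tool", "body": {
  "steps": [
    [15,0.014,-0.022,0.3,0,0,0],
    [15,0.014,-0.022,0.6,0,0,0],
    [15,0.014,-0.022,0.85,0,0,0],
    [15,0.014,-0.022,0.93,0,0,0],
    [15,0.014,-0.022,0.94,0,0,0],
    [15,0.014,-0.022,0.94,0,0,0],
    [15,0.014,-0.022,0.94,0,0,0]
  ]
}}

```text
time_s: 12.8
position: [0.4267, 0.3512, 0.047]
tcp_rot: [[0.633, 0.774, 0.003], [0.774, -0.633, 0.002], [0.003, 0.001, -1.0]]
force: [-0.1, -0.2, -1.3]
opening: 0.298
grasp_force: 30.0
```

>>> {"method": "drive_tool", "body": {
  "steps": [
    [50,0,0,0,0,0,0],
    [50,0,0,0,0,0,0],
    [50,0,0,0,0,0,0],
    [50,0,0,0,0,0,0],
    [50,0,0,-0.3,0,0,0],
    [50,0,0,-0.6,0,0,0],
    [50,0,0,-1,0,0,0],
    [50,0,0,-1,0,0,0]
  ]
}}

```text
time_s: 13.6
position: [0.4295, 0.3529, 0.1717]
tcp_rot: [[0.633, 0.774, 0.012], [0.774, -0.633, 0.007], [0.013, 0.005, -1.0]]
force: [0.9, 0.2, -0.6]
opening: 0.575
grasp_force: 0.0
```

>>> {"method": "drive_tool", "body": {
  "steps": [
    [50,0,0,0,0,0,0.09],
    [50,0,0,0,0,0,0.18],
    [50,0,0,0,0,0,0.27],
    [50,0,0,0,0,0,0.27]
  ]
}}

```text
time_s: 14.0
position: [0.4252, 0.3504, 0.1652]
tcp_rot: [[0.887, 0.462, -0.001], [0.462, -0.887, -0.0], [-0.001, 0.0, -1.0]]
force: [0.0, -0.7, -1.0]
opening: 0.574
grasp_force: 0.0
```

```bash
python3 - <<'E'
from h import *
from rig import read_state, optics
s=read_state();print(s['position'],s['tcp_rot'][:2],s['joint_positions'])
for n in ('wrist','side'):
    c=optics.capture(n);W=cloud(c).reshape(-1,3)
    for m,(x,y,r,z0,z1) in dict(b2=(.4255,.35,.045,.027,.04),k2=(.4255,.35,.025,.06,.08),k1=(.556,.425,.025,.055,.08),s1=(.556,.425,.045,.022,.034)).items():
        k=(np.hypot(W[:,0]-x,W[:,1]-y)<r)&(W[:,2]>z0)&(W[:,2]<z1);q=W[k]
        if len(q)>5:print(n,m,k.sum(),cv2.minAreaRect(q[:,:2].astype(np.float32)),q[:,2].max())
E
```

```text
[0.42521049 0.35036082 0.16517696] [[ 8.86793887e-01  4.62164761e-01 -5.79579030e-04]
 [ 4.62164656e-01 -8.86794076e-01 -3.12776873e-04]] [ 2.78649556e+01  2.89346379e+01  9.60714683e+01 -3.93076673e-04
  5.50316269e+01  9.03382971e+01]
wrist b2 4550 ((0.41733354330062866, 0.3521416187286377), (0.08949479460716248, 0.06869877129793167), 76.25074005126953) 0.03586806255193793
wrist k2 1407 ((0.4262109398841858, 0.3496592938899994), (0.027460774406790733, 0.02749992534518242), 75.3059310913086) 0.07281774805980155
wrist k1 293 ((0.5465853810310364, 0.41998255252838135), (0.0052214814350008965, 0.021372739225625992), 27.160673141479492) 0.06511312320900653
wrist s1 3798 ((0.5456531643867493, 0.4205024242401123), (0.027724934741854668, 0.06223057955503464), 24.22916603088379) 0.03334555069708282
side b2 396 ((0.4169289469718933, 0.35353410243988037), (0.08281353861093521, 0.06889770925045013), 49.31730651855469) 0.039962490027872936
side k2 103 ((0.4251762330532074, 0.35213735699653625), (0.024199504405260086, 0.02523629739880562), 35.999107360839844) 0.07332372462098168
side k1 102 ((0.5553364753723145, 0.42789989709854126), (0.02556881122291088, 0.0250546932220459), 24.72893714904785) 0.06970548892294512
side s1 344 ((0.5552205443382263, 0.42770522832870483), (0.05037881061434746, 0.06355328857898712), 23.347745895385742) 0.03397598819446688
```

>>> {"method": "drive_tool", "body": {
  "steps": [
    [60,0.3,-0.015,0,0,0,0],
    [60,0.63,-0.03,0,0,0,0],
    [60,0.63,-0.03,0,0,0,0]
  ]
}}

```text
time_s: 14.4
position: [0.4963, 0.3911, 0.1659]
tcp_rot: [[0.886, 0.463, 0.007], [0.463, -0.886, 0.004], [0.008, 0.0, -1.0]]
force: [-0.1, -0.8, -0.5]
opening: 0.676
grasp_force: 0.0
```

>>> {"method": "drive_tool", "body": {
  "steps": [
    [60,0.3,-0.015,0,0,0,0],
    [60,0.627,-0.03,0,0,0,0],
    [60,0.627,-0.03,0.1,0,0,0],
    [60,0.627,-0.03,0.4,0,0,0],
    [60,0.627,-0.03,0.5,0,0,0],
    [60,0.627,-0.03,0.5,0,0,0],
    [60,0.627,-0.03,0.5,0,0,0]
  ]
}}

```text
time_s: 15.1
position: [0.5556, 0.4265, 0.1059]
tcp_rot: [[0.887, 0.463, -0.0], [0.463, -0.887, -0.0], [-0.0, -0.0, -1.0]]
force: [0.5, 0.4, 0.0]
opening: 0.688
grasp_force: 0.0
```

```bash
python3 - <<'E'
from rig import read_state
s=read_state();print(s['position'],s['tcp_rot'][:2],s['opening'])
E
```

```text
[0.55563408 0.42653875 0.10585789] [[ 8.86576363e-01  4.62582175e-01 -2.88676241e-04]
 [ 4.62582157e-01 -8.86576410e-01 -1.29162756e-04]] 0.6879054039015757
```

>>> {"method": "drive_tool", "body": {
  "steps": [
    [60,0,0,0.3,0,0,0],
    [60,0,0,0.56,0,0,0],
    [60,0,0,0.56,0,0,0],
    [60,0,0,0.56,0,0,0],
    [60,0,0,0.56,0,0,0]
  ]
}}

```text
time_s: 15.6
position: [0.5578, 0.4277, 0.0412]
tcp_rot: [[0.887, 0.462, 0.004], [0.462, -0.887, 0.002], [0.005, -0.0, -1.0]]
force: [-0.0, -0.5, 0.5]
opening: 0.693
grasp_force: 0.0
```

>>> {"method": "drive_tool", "body": {
  "steps": [
    [15,0,0,0,0,0,0],
    [15,0,0,0,0,0,0],
    [15,0,0,0,0,0,0],
    [15,0,0,0,0,0,0],
    [15,0,0,0,0,0,0],
    [15,0,0,0,0,0,0]
  ]
}}

```text
time_s: 16.2
position: [0.5561, 0.4265, 0.0385]
tcp_rot: [[0.887, 0.462, 0.0], [0.462, -0.887, -0.0], [0.0, 0.0, -1.0]]
force: [0.6, -0.4, 0.4]
opening: 0.29
grasp_force: 30.0
```

>>> {"method": "drive_tool", "body": {
  "steps": [
    [15,0,0,-0.3,0,0,0],
    [15,0,0,-0.6,0,0,0],
    [15,0,0,-1,0,0,0],
    [15,0,0,-1,0,0,0],
    [15,0,0,-1,0,0,0]
  ]
}}

```text
time_s: 16.7
position: [0.5565, 0.427, 0.1599]
tcp_rot: [[0.887, 0.462, 0.003], [0.462, -0.887, 0.001], [0.003, -0.0, -1.0]]
force: [-0.0, 0.1, -1.5]
opening: 0.294
grasp_force: 30.0
```

>>> {"method": "drive_tool", "body": {
  "steps": [
    [15,-0.2,0.13,0,0,0,0],
    [15,-0.45,0.3,0,0,0,0],
    [15,-0.755,0.498,0,0,0,0],
    [15,-0.755,0.498,0,0,0,0]
  ]
}}

```text
time_s: 17.1
position: [0.4956, 0.3261, 0.1547]
tcp_rot: [[0.888, 0.46, -0.015], [0.46, -0.888, -0.007], [-0.016, -0.0, -1.0]]
force: [0.3, 0.0, -0.9]
opening: 0.294
grasp_force: 30.0
```

>>> {"method": "drive_tool", "body": {
  "steps": [
    [15,0,0,0,0,0,0.09],
    [15,0,0,0,0,0,0.18],
    [15,0,0,0,0,0,0.27],
    [15,0,0,0,0,0,0.36],
    [15,0,0,0,0,0,0.431],
    [15,0,0,0,0,0,0.431],
    [15,0,0,0,0,0,0.431]
  ]
}}

```text
time_s: 17.8
position: [0.5026, 0.3317, 0.157]
tcp_rot: [[0.987, -0.163, -0.002], [-0.163, -0.987, -0.001], [-0.002, 0.001, -1.0]]
force: [0.9, 0.4, -0.9]
opening: 0.29
grasp_force: 30.0
```

```bash
python3 - <<'E'
from h import *
from rig import read_state, optics
s=read_state();print(s['position'],s['tcp_rot'][:2],s['grasp_force'],s['opening'],s['joint_positions'][5])
p=s['position']
for n in ('wrist','side'):
    c=optics.capture(n);W=cloud(c).reshape(-1,3)
    k=(np.hypot(W[:,0]-p[0],W[:,1]-p[1])<.045)&(W[:,2]>p[2]-.04)&(W[:,2]<p[2]-.004)
    q=W[k];print(n,k.sum(),cv2.minAreaRect(q[:,:2].astype(np.float32)),q.min(0)[2])
    if n=='wrist': cv2.imwrite('pics/p4.png',c['color'])
E
```

```text
[0.50260526 0.33168329 0.15703393] [[ 9.86608447e-01 -1.63090450e-01 -2.29729116e-03]
 [-1.63092794e-01 -9.86610349e-01 -8.71289193e-04]] 30.00702657140664 0.2896672759088215 122.18065804986523
wrist 8225 ((0.5104924440383911, 0.32817432284355164), (0.062346961349248886, 0.03548004478216171), 76.28369140625) 0.11762596491119535
side 513 ((0.5025926828384399, 0.33203861117362976), (0.06414423882961273, 0.052291061729192734), 75.18102264404297) 0.1180739220731393
```

View pics/p4.png

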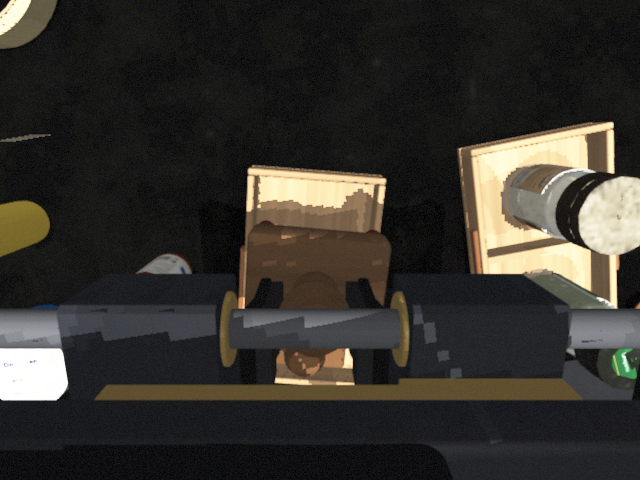

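Block_1 sits square over the far bay: slab at (317,265), tray walls at (248,200) and (380,200). Lowering and releasing.

>>> {"method": "drive_tool", "body": {
  "steps": [
    [15,0,0,0.3,0,0,0],
    [15,0,0,0.6,0,0,0],
    [15,0,0,0.85,0,0,0],
    [15,0,0,0.93,0,0,0],
    [15,0,0,0.94,0,0,0],
    [15,0,0,0.94,0,0,0],
    [15,0,0,0.94,0,0,0]
  ]
}}

```text
time_s: 18.6
position: [0.5046, 0.3324, 0.0471]
tcp_rot: [[0.986, -0.165, 0.003], [-0.165, -0.986, 0.001], [0.003, -0.002, -1.0]]
force: [-0.1, 0.3, -0.6]
opening: 0.289
grasp_force: 30.0
```

>>> {"method": "drive_tool", "body": {
  "steps": [
    [50,0,0,0,0,0,0],
    [50,0,0,0,0,0,0],
    [50,0,0,0,0,0,0],
    [50,0,0,0,0,0,0],
    [50,0,0,-0.3,0,0,0],
    [50,0,0,-0.6,0,0,0],
    [50,0,0,-1,0,0,0],
    [50,0,0,-1,0,0,0]
  ]
}}

```text
time_s: 19.4
position: [0.5077, 0.3339, 0.1724]
tcp_rot: [[0.986, -0.165, 0.013], [-0.165, -0.986, 0.006], [0.012, -0.008, -1.0]]
force: [0.6, 0.7, 0.1]
opening: 0.572
grasp_force: 0.0
```

>>> {"method": "drive_tool", "body": {
  "steps": [
    [60,0,0,0,0,0,-0.09],
    [60,0,0,0,0,0,-0.11],
    [60,0,0,0,0,0,-0.11],
    [60,0,0,0,0,0,-0.11]
  ]
}}

```text
time_s: 19.8
position: [0.503, 0.3317, 0.1651]
tcp_rot: [[1.0, -0.002, -0.001], [-0.002, -1.0, -0.0], [-0.001, 0.0, -1.0]]
force: [0.1, -0.4, -0.2]
opening: 0.693
grasp_force: 0.0
```

```bash
python3 - <<'E'
from h import *
from rig import read_state, optics
s=read_state();print(s['position'],s['tcp_rot'][:2])
for n in ('wrist','side'):
    c=optics.capture(n);W=cloud(c).reshape(-1,3)
    for m,(x,y,r,z0,z1) in dict(k1=(.503,.332,.025,.06,.08),k2=(.4255,.35,.025,.06,.08),bot=(.484,.446,.02,.085,.11),botbody=(.484,.446,.03,.02,.06)).items():
        k=(np.hypot(W[:,0]-x,W[:,1]-y)<r)&(W[:,2]>z0)&(W[:,2]<z1);q=W[k]
        if len(q)>5:print(n,m,k.sum(),q.mean(0).round(4),cv2.minAreaRect(q[:,:2].astype(np.float32)),q[:,2].max())
E
```

```text
[0.50297273 0.33166027 0.16513344] [[ 9.99997862e-01 -1.96853816e-03 -6.32741975e-04]
 [-1.96870223e-03 -9.99998029e-01 -2.58776634e-04]]
wrist k1 1410 [0.5064 0.3309 0.0683] ((0.5046573877334595, 0.33079540729522705), (0.027268346399068832, 0.027417462319135666), 89.40707397460938) 0.07308249722348124
wrist k2 617 [0.4248 0.349  0.0699] ((0.424133837223053, 0.34934186935424805), (0.027001889422535896, 0.01584465242922306), 87.47431182861328) 0.07330794544143061
wrist botbody 1439 [0.491  0.4386 0.0453] ((0.48808684945106506, 0.4440172016620636), (0.032791949808597565, 0.021815162152051926), 58.59013366699219) 0.059997527667462455
side k1 93 [0.502  0.3358 0.0671] ((0.5035141706466675, 0.3346659541130066), (0.024168871343135834, 0.023591939359903336), 79.20077514648438) 0.07365453230995304
side k2 103 [0.4235 0.3544 0.0676] ((0.4246196150779724, 0.3532734513282776), (0.02474290318787098, 0.0266280435025692), 73.84491729736328) 0.07410727080166055
side bot 44 [0.4812 0.4507 0.093 ] ((0.48105961084365845, 0.450212299823761), (0.012676717713475227, 0.010884706862270832), 73.11852264404297) 0.10133804997594745
side botbody 247 [0.4749 0.4572 0.0425] ((0.4789275825023651, 0.45425593852996826), (0.033366575837135315, 0.022379467263817787), 39.39373016357422) 0.05987639419896166
```

Both blocks stand in their bays with tops at 0.073 m. Last is the bottle.

>>> {"method": "drive_tool", "body": {
  "steps": [
    [65,-0.05,-0.3,0,0,0,0],
    [65,-0.12,-0.7,0,0,0,0],
    [65,-0.167,-0.969,0,0,0,0],
    [65,-0.167,-0.969,0,0,0,0],
    [65,-0.167,-0.969,0.2,0,0,0],
    [65,-0.167,-0.969,0.25,0,0,0],
    [65,-0.167,-0.969,0.25,0,0,0],
    [65,-0.167,-0.969,0.25,0,0,0]
  ]
}}

```text
time_s: 20.7
position: [0.4838, 0.4475, 0.1358]
tcp_rot: [[1.0, -0.002, 0.0], [-0.002, -1.0, -0.0], [0.0, 0.0, -1.0]]
force: [0.8, -0.5, 0.3]
opening: 0.747
grasp_force: 0.0
```

```bash
python3 - <<'E'
from h import *
from rig import read_state, optics
s=read_state();print(s['position'],s['tcp_rot'][:2],s['joint_positions'][5])
c=optics.capture('wrist');cv2.imwrite('pics/p5.png',c['color'])
E
```

```text
[0.48377195 0.4475181  0.13577074] [[ 9.99997710e-01 -2.13992631e-03  1.14860377e-05]
 [-2.13992509e-03 -9.99997705e-01 -1.05377780e-04]] 123.20227157928441
```

View pics/p5.png

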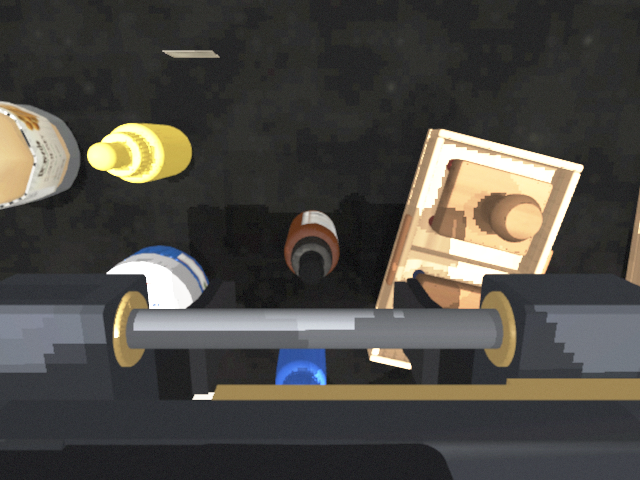

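```bash
python3 - <<'E'
from h import *
t=dict(np.load('top0.npz'));W=cloud(t).reshape(-1,3)
k=(abs(W[:,0]-.45)<.06)&(abs(W[:,1]-.54)<.05)&(W[:,2]>.02)&(W[:,2]<.3);q=W[k]
print(k.sum(),q.min(0),q.max(0),cv2.minEnclosingCircle(q[:,:2].astype(np.float32)))
E
```

```text
389 [0.40726657 0.52698471 0.02016814] [0.47403214 0.58956606 0.05145499] ((0.43961501121520996, 0.5608985424041748), 0.03505478426814079)
```

>>> {"method": "drive_tool", "body": {
  "steps": [
    [65,0,0,0.25,0,0,0],
    [65,0,0,0.5,0,0,0],
    [65,0,0,0.75,0,0,0],
    [65,0,0,0.82,0,0,0],
    [65,0,0,0.82,0,0,0],
    [65,0,0,0.82,0,0,0]
  ]
}}

```text
time_s: 21.35
position: [0.4845, 0.4487, 0.0387]
tcp_rot: [[1.0, -0.001, 0.002], [-0.001, -1.0, 0.002], [0.002, -0.002, -1.0]]
force: [0.4, 1.4, 0.6]
opening: 0.749
grasp_force: 0.0
```

>>> {"method": "drive_tool", "body": {
  "steps": [
    [22,0,0,0,0,0,0],
    [22,0,0,0,0,0,0],
    [22,0,0,0,0,0,0],
    [22,0,0,0,0,0,0],
    [22,0,0,0,0,0,0],
    [22,0,0,0,0,0,0]
  ]
}}

```text
time_s: 21.95
position: [0.4834, 0.4482, 0.0374]
tcp_rot: [[1.0, -0.001, 0.0], [-0.001, -1.0, 0.0], [0.0, -0.0, -1.0]]
force: [-0.4, 0.2, 1.0]
opening: 0.362
grasp_force: 30.0
```

>>> {"method": "drive_tool", "body": {
  "steps": [
    [22,0,0,-0.3,0,0,0],
    [22,0,0,-0.6,0,0,0],
    [22,0,0,-1,0,0,0],
    [22,0,0,-1,0,0,0],
    [22,0,0,-1,0,0,0]
  ]
}}

```text
time_s: 22.45
position: [0.4839, 0.4484, 0.1587]
tcp_rot: [[1.0, -0.001, 0.002], [-0.001, -1.0, 0.002], [0.002, -0.002, -1.0]]
force: [-0.3, 0.8, -0.9]
opening: 0.363
grasp_force: 30.0
```

>>> {"method": "drive_tool", "body": {
  "steps": [
    [22,0,0,-0.3,0,0,0],
    [22,0,0,-0.6,0,0,0],
    [22,0,0,-0.8,0,0,0],
    [22,0,0,-0.8,0,0,0],
    [22,0,0,-0.8,0,0,0]
  ]
}}

```text
time_s: 22.95
position: [0.4824, 0.4474, 0.2512]
tcp_rot: [[1.0, -0.001, -0.003], [-0.001, -1.0, -0.002], [-0.003, 0.002, -1.0]]
force: [0.3, -0.9, -1.3]
opening: 0.363
grasp_force: 30.0
```

```bash
python3 - <<'E'
from h import *
from rig import read_state, optics
s=read_state();print(s['position'],s['opening'],s['grasp_force'],s['force'])
c=optics.capture('side');cv2.imwrite('pics/p6.png',cv2.resize(c['color'][180:400,180:440],None,fx=2.5,fy=2.5))
E
```

```text
[0.48236114 0.44741567 0.25116312] 0.3628937551653943 29.97370639059227 [ 0.32386352 -0.88569875 -1.2687974 ]
```

View pics/p6.png

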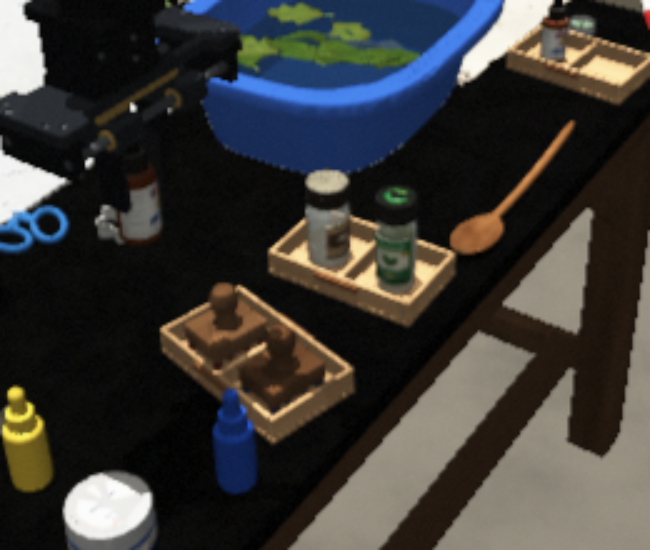

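The bottle hangs upright at (140,210). Jar at (395,240) and blocks at (225,320) and (280,360) stand in their bays. Carrying the bottle to its tray.

>>> {"method": "drive_tool", "body": {
  "steps": [
    [22,-0.02,0.3,0,0,0,0],
    [22,-0.05,0.6,0,0,0,0],
    [22,-0.075,0.942,0,0,0,0]
  ]
}}

```text
time_s: 23.3
position: [0.4723, 0.3337, 0.25]
tcp_rot: [[1.0, 0.0, -0.005], [0.0, -1.0, -0.002], [-0.005, 0.002, -1.0]]
force: [0.9, -0.8, -1.0]
opening: 0.362
grasp_force: 30.0
```

>>> {"method": "drive_tool", "body": {
  "steps": [
    [22,-0.02,0.3,0,0,0,0],
    [22,-0.05,0.6,0,0,0,0],
    [22,-0.075,0.942,0,0,0,0]
  ]
}}

```text
time_s: 23.6
position: [0.4631, 0.2205, 0.2506]
tcp_rot: [[1.0, -0.0, -0.005], [-0.0, -1.0, -0.001], [-0.005, 0.001, -1.0]]
force: [0.7, -0.5, -0.7]
opening: 0.365
grasp_force: 30.0
```

>>> {"method": "drive_tool", "body": {
  "steps": [
    [22,-0.02,0.3,0,0,0,0],
    [22,-0.05,0.6,0,0,0,0],
    [22,-0.075,0.942,0,0,0,0]
  ]
}}

```text
time_s: 23.9
position: [0.4539, 0.1079, 0.2509]
tcp_rot: [[1.0, -0.0, -0.005], [-0.0, -1.0, 0.0], [-0.005, -0.0, -1.0]]
force: [0.8, 0.6, -1.3]
opening: 0.359
grasp_force: 30.0
```

>>> {"method": "drive_tool", "body": {
  "steps": [
    [22,-0.02,0.3,0,0,0,0],
    [22,-0.05,0.6,0,0,0,0],
    [22,-0.075,0.942,0,0,0,0]
  ]
}}

```text
time_s: 24.2
position: [0.4447, -0.0047, 0.251]
tcp_rot: [[1.0, -0.001, -0.005], [-0.001, -1.0, 0.002], [-0.005, -0.002, -1.0]]
force: [1.5, 0.5, -0.6]
opening: 0.363
grasp_force: 30.0
```

>>> {"method": "drive_tool", "body": {
  "steps": [
    [22,-0.02,0.3,0,0,0,0],
    [22,-0.05,0.6,0,0,0,0],
    [22,-0.075,0.942,0,0,0,0]
  ]
}}

```text
time_s: 24.5
position: [0.4356, -0.1173, 0.251]
tcp_rot: [[1.0, -0.001, -0.005], [-0.001, -1.0, 0.003], [-0.005, -0.003, -1.0]]
force: [0.7, -0.2, 0.3]
opening: 0.362
grasp_force: 30.0
```

>>> {"method": "drive_tool", "body": {
  "steps": [
    [22,-0.02,0.3,0,0,0,0],
    [22,-0.05,0.6,0,0,0,0],
    [22,-0.075,0.942,0,0,0,0],
    [22,-0.075,0.942,0,0,0,0],
    [22,-0.075,0.942,0,0,0,0]
  ]
}}

```text
time_s: 25.0
position: [0.4271, -0.2298, 0.251]
tcp_rot: [[1.0, -0.004, -0.004], [-0.004, -1.0, 0.004], [-0.004, -0.004, -1.0]]
force: [-0.3, -0.5, -1.2]
opening: 0.362
grasp_force: 30.0
```

```bash
python3 - <<'E'
from h import *
from rig import read_state, optics
s=read_state();print(s['position'],s['tcp_rot'][:2],s['opening'],s['grasp_force'],s['joint_positions'])
c=optics.capture('wrist');cv2.imwrite('pics/p7.png',c['color']);np.savez('w7.npz',**c)
W=cloud(c);k=(abs(W[...,0]-.46)<.1)&(abs(W[...,1]+.345)<.08)&(W[...,2]>.02)&(W[...,2]<.034)
q=W[k];print(k.sum(),q.min(0),q.max(0))
E
```

```text
[ 0.42714874 -0.22982457  0.25101161] [[ 0.99998627 -0.00362528 -0.00378486]
 [-0.00361062 -0.99998599  0.003871  ]] 0.3619472200834411 29.97372710960917 [-4.15254698e+01  1.74104610e+01  9.94547685e+01  2.49095205e-02
  6.34441641e+01  4.86706290e+01]
4962 [ 0.37240669 -0.40221954  0.02000085] [ 0.54224735 -0.29573678  0.03390261]
```

View pics/p7.png

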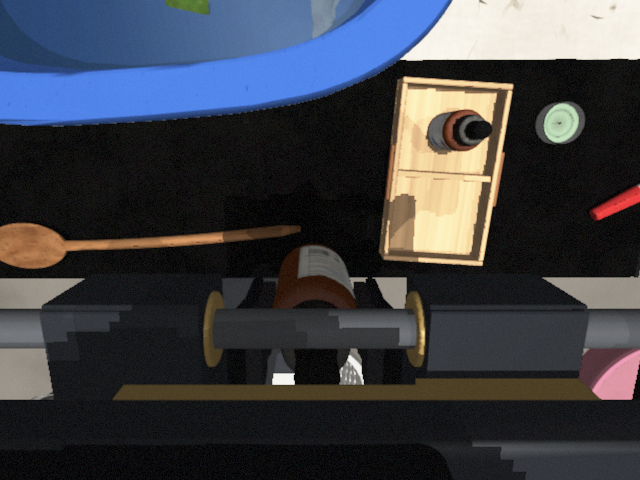

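The tray's free bay is at (435,220) and the fixed bottle at (465,130); the candle at (560,122) is well clear. Moving over the bay and lowering partway.

>>> {"method": "drive_tool", "body": {
  "steps": [
    [22,-0.02,0.3,0,0,0,0],
    [22,-0.05,0.6,0,0,0,0],
    [22,-0.075,0.96,0,0,0,0],
    [22,-0.075,0.96,0,0,0,0],
    [22,-0.075,0.96,0.3,0,0,0],
    [22,-0.075,0.96,0.6,0,0,0],
    [22,-0.075,0.96,0.88,0,0,0],
    [22,-0.075,0.96,0.88,0,0,0]
  ]
}}

```text
time_s: 25.85
position: [0.4169, -0.3399, 0.143]
tcp_rot: [[1.0, 0.001, -0.008], [0.001, -1.0, 0.01], [-0.008, -0.01, -1.0]]
force: [-0.8, 0.8, -0.5]
opening: 0.36
grasp_force: 30.0
```

```bash
python3 - <<'E'
from h import *
from rig import read_state
s=read_state();print(s['position'],s['grasp_force'])
c=dict(np.load('w7.npz'));w=np.array([ray(c,*p,.028)[:2] for p in((403,77),(512,84),(483,265),(380,261))])
print(w.round(3),w.mean(0))
E
```

```text
[ 0.41685948 -0.33992124  0.14304836] 29.9737826641649
[[ 0.542 -0.306]
 [ 0.536 -0.4  ]
 [ 0.373 -0.391]
 [ 0.377 -0.293]] [ 0.45712876 -0.34748263]
```

>>> {"method": "drive_tool", "body": {
  "steps": [
    [22,0,0,0,0,0,0],
    [22,0,0,0.3,0,0,0],
    [22,0,0,0.55,0,0,0],
    [22,0,0,0.75,0,0,0],
    [22,0,0,0.82,0,0,0],
    [22,0,0,0.82,0,0,0],
    [22,0,0,0.82,0,0,0]
  ]
}}

```text
time_s: 26.55
position: [0.4205, -0.3462, 0.0508]
tcp_rot: [[1.0, -0.001, 0.002], [-0.001, -1.0, -0.003], [0.002, 0.003, -1.0]]
force: [0.9, 0.1, -0.3]
opening: 0.361
grasp_force: 30.0
```

```bash
python3 - <<'E'
from h import *
from rig import read_state,optics
s=read_state();print(s['position'],s['grasp_force'],s['force'])
E
```

```text
[ 0.42045713 -0.34620526  0.05083084] 29.97379056934733 [ 0.87079583  0.12129701 -0.33389011]
```

>>> {"method": "drive_tool", "body": {
  "steps": [
    [22,0,0,0,0,0,0],
    [22,0,0,0.02,0,0,0],
    [22,0,0,0.03,0,0,0],
    [22,0,0,0.03,0,0,0],
    [22,0,0,0.03,0,0,0],
    [22,0,0,0.03,0,0,0]
  ]
}}

```text
time_s: 27.15
position: [0.4193, -0.3453, 0.0455]
tcp_rot: [[1.0, -0.001, -0.0], [-0.001, -1.0, 0.0], [-0.0, -0.0, -1.0]]
force: [-0.2, 0.8, 0.1]
opening: 0.363
grasp_force: 30.0
```

>>> {"method": "drive_tool", "body": {
  "steps": [
    [22,0,0,0.01,0,0,0],
    [22,0,0,0.02,0,0,0],
    [22,0,0,0.02,0,0,0],
    [22,0,0,0.02,0,0,0],
    [22,0,0,0.02,0,0,0]
  ]
}}

```text
time_s: 27.65
position: [0.4194, -0.3453, 0.0431]
tcp_rot: [[1.0, -0.001, -0.0], [-0.001, -1.0, 0.0], [-0.0, -0.0, -1.0]]
force: [0.4, 0.9, 0.2]
opening: 0.361
grasp_force: 30.0
```

>>> {"method": "drive_tool", "body": {
  "steps": [
    [65,0,0,0,0,0,0],
    [65,0,0,0,0,0,0],
    [65,0,0,0,0,0,0],
    [65,0,0,0,0,0,0],
    [65,0,0,-0.3,0,0,0],
    [65,0,0,-0.6,0,0,0],
    [65,0,0,-1,0,0,0],
    [65,0,0,-1,0,0,0]
  ]
}}

```text
time_s: 28.45
position: [0.4224, -0.3487, 0.1691]
tcp_rot: [[1.0, -0.001, 0.009], [-0.001, -1.0, -0.01], [0.009, 0.01, -1.0]]
force: [0.5, -1.0, -0.4]
opening: 0.744
grasp_force: 0.0
```

>>> {"method": "drive_tool", "body": {
  "steps": [
    [65,0,0,-0.4,0,0,0],
    [65,0,0,-0.8,0,0,0],
    [65,0,-0.5,-0.8,0,0,0],
    [65,0,-1,-0.8,0,0,0],
    [65,0,-1,-0.8,0,0,0],
    [65,0,-1,-0.8,0,0,0],
    [65,0,-1,-0.8,0,0,0]
  ]
}}

```text
time_s: 29.15
position: [0.4197, -0.2254, 0.2591]
tcp_rot: [[1.0, -0.0, 0.0], [-0.0, -1.0, -0.001], [0.0, 0.001, -1.0]]
force: [0.5, -0.7, 1.1]
opening: 0.746
grasp_force: 0.0
```

```bash
python3 - <<'E'
from h import *
from rig import read_state,optics
s=read_state();print(s['position'],s['grasp_force'],s['force'],s['time_s'])
t0=dict(np.load('top0.npz'));W0=cloud(t0).reshape(-1,3)
cs={n:optics.capture(n) for n in('top','side','wrist')}
for n,c in cs.items():
    W=cloud(c).reshape(-1,3)
    for m,(x,y,r,z0,z1) in dict(jar=(.4225,.167,.03,.095,.13),k1=(.503,.332,.025,.06,.08),k2=(.4255,.35,.025,.06,.08),bulb=(.419,-.345,.03,.09,.12),star=(.725,.246,.04,.012,.03),candle=(.506,-.456,.03,.008,.03)).items():
        k=(np.hypot(W[:,0]-x,W[:,1]-y)<r)&(W[:,2]>z0)&(W[:,2]<z1);q=W[k]
        if len(q)>5:print(n,m,k.sum(),q.mean(0).round(3),q[:,2].max().round(3))
        if n=='top':
            k=(np.hypot(W0[:,0]-x,W0[:,1]-y)<r)&(W0[:,2]>z0)&(W0[:,2]<z1)
            if k.sum()>5:print('   t0',W0[k].mean(0).round(3))
A=cv2.resize(cs['top']['color'][180:310,185:315],(400,400));B=cv2.resize(cs['side']['color'][160:260,340:440],(400,400))
cv2.imwrite('pics/f.png',np.hstack([A,B]))
E
```

```text
[ 0.41974626 -0.22538262  0.25910957] 0.0 [ 0.48496648 -0.67369563  1.08588671] 29.15
top jar 150 [0.422 0.168 0.109] 0.115
top k1 60 [0.505 0.334 0.07 ] 0.077
top k2 64 [0.427 0.353 0.069] 0.077
top star 44 [0.725 0.249 0.018] 0.025
   t0 [0.726 0.248 0.018]
top candle 46 [ 0.503 -0.452  0.011] 0.017
   t0 [ 0.505 -0.453  0.012]
side jar 201 [0.418 0.171 0.106] 0.114
side k1 86 [0.502 0.336 0.068] 0.073
side k2 106 [0.423 0.355 0.067] 0.074
side bulb 15 [ 0.418 -0.34   0.098] 0.103
side star 88 [0.722 0.24  0.016] 0.021
side candle 46 [ 0.503 -0.456  0.012] 0.017
wrist bulb 281 [ 0.42  -0.344  0.1  ] 0.106
wrist candle 479 [ 0.504 -0.458  0.011] 0.017
```

View pics/f.png

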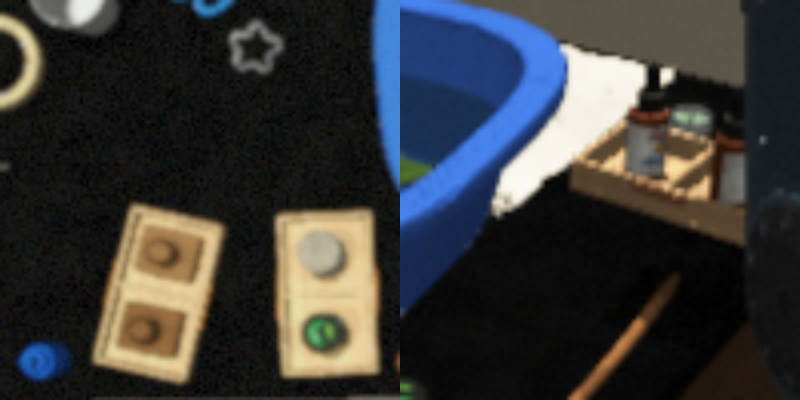

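The picture shows both blocks centred in the bays at (160,252) and (148,330) and the jar at (323,330). The bottle stands upright at (735,160), and star and candle have not moved. Handing in.

```bash
python3 -c "
from rig import order
print(order.hand_in())"
```

```text
the job is handed in; nothing more can be done
None
```

The job is handed in at about 29 s of robot time, with no verdict returned: by my last camera check the jar, the bottle and both printing blocks stand upright and released in their correct bays, and the candle and star cutter are where they started.

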